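# Load a module through the sprung dust doors of a subrack

## Robot

A 6-joint arm with a two-finger parallel gripper is mounted at the origin on the work surface. World frame = base frame: x ahead of the robot, y to its left, z up, the work surface at z = 0. Lengths are in mm, angles in rad, forces in N, time in s.
With the tool pointing down it reaches from about 275 to 825 mm from the base axis. Payload 4.9 kg.
Tool frame: the origin (TCP) lies at the very end of the fingers, on their centre line; the grasp point (between the pads) lies 19 mm behind it; z points along the fingers, y is the line along which they close (so a half turn about z gives the same grasp; the last joint's range is limited). The gripper opens to 85 mm and grips with 20 to 120 N. Pads are 22 mm wide; open, the fingers measure 114 mm over their backs; the gripper's body (76 mm by 85 mm) begins 54 mm behind the grasp point. The pads swing forward as they close: fully open they stand 13 mm farther back than shut.
Start: joints at [-0.134, 0.326, -0.193, 1.052, 0, 1.437], TCP at [550.017, 0.009, 231.281] pointing down, gripper open.
Joint ranges: [-2.65, 2.65], [-0.97, 1.79], [-1.3, 1.35], [-1.93, 2.1], [-1.47, 1.37], [-3.14, 3.14]. Speed limits (rad/s): [2.57, 2.57, 3.14, 3.14, 3.14, 3.14].

## Interface

Orientations are given as [roll, pitch, yaw] about the fixed x, y, z axes, in that order (R = Rz(yaw) Ry(pitch) Rx(roll)).
In Python, from bench import bot, solve_ik, imaging gives the robot as it stands. Calls block until the motion is done:
- bot.move_ptp(position, orientation): joint-space move of the TCP to a pose.
- bot.movel(position, rot=None, max_speed=150, threshold=None): straight line of the TCP; rot=None keeps the orientation; max_speed is the mean speed in mm/s. With threshold (N) it stops when the force on the tool has changed by that much, and returns True; else False.
- bot.move_j(angles): joint-space move.
- bot.grip(opening, effort=None): opening from 0.0 (shut) to 1.0 (fully open); effort is the grip in N (None keeps the last); returns when the fingers have stopped.
- bot.dwell(seconds).
- solve_ik(position, orientation): joint angles nearest the present ones, or None.
- bot.get_state(): the state.
- imaging.capture(name): name is "scene" or "side" or "wrist"; returns the picture (384x512x3 uint8, blue, green, red); there is no depth.
- imaging.camera_model(name): a dict with "K" (3x3 intrinsics, pixels), "position" and "rotation" of the camera in the world. Camera axes: x right, y up, looking along -z (the intrinsics and any distortion apply to the point x, -y, -z); pixel columns grow to the right and rows downward; lengths in mm; the calibration is good to about 2 mm. A picture is of the moment at which its call begins: read the wrist's pose just before it. camera_model takes no time and is no camera call; for the wrist camera it gives the pose at the moment of the call.
A pose or a line that the arm cannot do raises bot.IKError and nothing moves.
- bot.sign_off(): hands the job in; it is judged then, once.
The state is a dict: "t": time; "qpos": joint angles; "joint_velocities": joint speeds; "effort": joint torques, N m; "tcp_pos": TCP position; "orientation": TCP orientation; "contact_force": force on the tool from outside, world axes, zero at the start; "wrist_torque": the same for the moment, N m; "opening": opening from 0.0 (shut) to 1.0 (fully open); "gripper_force": force on a finger pad.
Only numpy, scipy, OpenCV 4.12 (cv2) and the standard library are available. Lean on these libraries where they do the work, as an engineer would, in place of code of your own. Each camera call takes 0.05 s, during which the arm holds its last target. There are 200 camera calls.

## Task

Pick up the dark plug-in module and set it on the narrow loading shelf of the aluminium subrack, between the low rails, plug end towards the two sprung doors. Then slide it along the shelf through the doors into the bay and press it fully home, until the sprung connector at the back has gone in all the way and bottoms out; go gently, never pushing harder than 20 N. Withdraw the gripper so that both doors close behind the module, and leave the bin, screwdriver and carton where they are.

Things in the scene. Friction and masses are not known exactly. Their poses are not given: they have to be found in the camera images.
- module: Loose dark steel plug-in module, 0.25-0.5 kg: block 100 mm long (x), 56 wide (y), 40 high; sides of the front 16 mm taper to 40 wide; a grey plug 30 wide, 16 high stands 12 mm out of the front (+x) face. Origin: centre of the block's underside (rear face x=-50 mm, plug tip x=+62). Starts flat on the bench left or right of the subrack, plug roughly away from the robot.
- chassis: Aluminium subrack, cover off, fixed to the bench. x runs along the lane into the bay, away from the robot; z up. Origin on the bench under the lane's centre line, at the door line. Lane floor (slick) 12 mm above the bench throughout. Box behind the doors: x=0 to 225 mm, 200 wide (front plates 236), walls 70 high. Door posts at y=+-55 mm, 10 thick, 66 high.
- shelf (a point): Point on the lane floor, on its centre line, 72 mm before the doors; axes as the subrack's. The loading shelf runs from 140 mm before the doors to the doors, with a rail on each edge: 64 mm apart inside, 72 outside, 8 mm higher than the lane floor. A module with its origin here has its plug 10 mm short of the doors.
- doors (a point): Point on the lane floor midway between the two door leaves, on the door line. From here to 85 mm beyond, the lane is open above, so the gripper can follow the module between the leaves.
- bay (a point): Point on the lane floor 112 mm beyond the doors. Guide walls 60 mm apart start 50 mm beyond the doors (flared from 37 mm); from 85 mm on, lips 55 to 59 mm above the bench leave a 34 mm slot, so no loading from above. The module bottoms out with its origin within 12 mm before or beyond this point: the connector's place varies, hidden, and is found by feel.
- leaf_left (a joint): Angle of the left (+y) door leaf, rad: 0 closed, grows as it swings inward (away from the robot), 1.45 at most. Steel leaf 45 mm wide, 14 to 58 mm above the bench, upright hinge at y = +48 mm of the subrack, light spring (0.5 N at its free edge), closes by itself; about 1.1 with the module between the leaves.
- leaf_right (a joint): The same for the right (-y) leaf, upright hinge at y = -48 mm; also positive inward.
- connector (a joint): How far the sprung connector block at the back of the bay is pressed in, m: 0 free, 0.010 bottomed out. It needs about 4 N to start moving, rising to about 7 N just before it bottoms out against a hard stop (doors and sliding add 1 to 5 N); it stays where it is left.
- bin: Bystander: blue open parts bin, 100 x 75 x 50 mm, loose, on the other side of the subrack from the module. Origin: centre of underside.
- driver: Bystander: screwdriver lying on the bench at the right.
- carton: Bystander: small closed cardboard carton, 110 x 80 x 60 mm, at the left, beyond the bin or module. Origin: centre of underside.
- module_rear (a point): Centre of the module's flat rear face (50 mm behind the module's origin, 20 mm above its underside), where it can be pushed.

How it is judged (in metres and radians):
On the way, in this order (a step that is already met when the one before it is completed fails the run):
1. the module lies on the loading shelf between the rails, plug towards the closed doors (y of module in the frame of chassis between -0.007 and 0.007 m and z of module in the frame of chassis between 0.008 and 0.018 m and angle between the x axis of module and the x axis of chassis, either way round below 0.12 rad and x of module in the frame of chassis between -0.11 and -0.05 m and value of joint each of leaf_left, leaf_right below 0.15 rad and x of module_rear in the frame of chassis below -0.1 m), for 0.1 s.
2. the module is sliding along the lane between the two opened leaves (y of module in the frame of chassis between -0.007 and 0.007 m and z of module in the frame of chassis between 0.008 and 0.018 m and angle between the x axis of module and the x axis of chassis, either way round below 0.12 rad and x of module in the frame of chassis between -0.02 and 0.085 m and value of joint each of leaf_left, leaf_right above 0.7 rad), for 0.05 s.
3. the connector is pressed in all the way by the module (y of module in the frame of chassis between -0.007 and 0.007 m and z of module in the frame of chassis between 0.008 and 0.018 m and angle between the x axis of module and the x axis of chassis, either way round below 0.12 rad and x of module in the frame of chassis above 0.095 m and value of joint connector above 0.0085 m), for 0.1 s.
At the end, for the whole second after the job is handed in: The module rests on the lane floor in the bay, plug forward (origin over 95 mm, rear under 90 mm behind the door line), within 7 mm and 0.12 rad of the lane; connector pressed in more than 8.5 of its 10 mm; both leaves closed (below 0.1 rad) (all of step 3 and value of joint each of leaf_left, leaf_right below 0.1 rad and x of module_rear in the frame of chassis below 0.09 m and linear speed of module below 0.01 m/s); the robot touches nothing.
It fails at once if the module was pressed on the connector with more than 20 N (contact force between module and connector above 20 N).
It fails at once if the robot pressed on the subrack or its doors with more than 20 N (contact force between the arm and chassis above 20 N).
It fails at once if bin, screwdriver or carton moved by more than 20 mm (distance of any of bin, driver, carton from where it was at the start of the episode above 0.02 m).
It also fails if it takes over 69 s, if anything falls off the work surface, if the arm or the gripper's body presses on something with over 40 N, if the wrist force passes 120 N, or if a joint passes its speed limit or range.

## Working session

There is one attempt and no reset: what is moved stays moved. The work goes in short steps, each a Python script; the robot and the scene stay as the last script left them, time stands still between calls to the robot, and variables do not carry over. Pictures are saved under pics/ and viewed, at most 10 in all, crops included, and the job is handed in when it is done.

```bash
mkdir -p pics; ls
python3 - <<'E'
from bench import bot, imaging
import cv2
for n in("scene","side"):
    cv2.imwrite(f"pics/{n}0.png",imaging.capture(n)); m=imaging.camera_model(n); print(n,m)
print(bot.get_state())
E
```

```text
pics
scene {'K': array([[378.5553958 ,   0.        , 250.91856078],
       [  0.        , 378.5553958 , 188.41749538],
       [  0.        ,   0.        ,   1.        ]]), 'position': array([ 930.43143298, -789.34831581,  892.28276895]), 'rotation': array([0.77364718, 0.0064174 , 0.46224105])}
side {'K': array([[400.4485978 ,   0.        , 254.0936616 ],
       [  0.        , 400.4485978 , 196.07219756],
       [  0.        ,   0.        ,   1.        ]]), 'position': array([ -74.17782324, -958.93319838,  709.32110185]), 'rotation': array([ 1.03064321,  0.00930088, -0.62458897])}
{'t': 0.1, 'qpos': array([-1.34182896e-01,  3.26881112e-01, -1.93461199e-01,  1.05203689e+00,
        1.93604944e-05,  1.43659052e+00]), 'joint_velocities': array([-0.00112111, -0.0027093 ,  0.00314247, -0.00015898, -0.00186   ,
       -0.00211129]), 'effort': array([-1.63831678e-04, -4.44239044e+01,  2.63037515e+01,  7.96647771e-03,
       -2.12530945e-04,  1.93304103e-06]), 'tcp_pos': array([5.49476281e+02, 9.74894954e-02, 2.30582591e+02]), 'orientation': array([-3.14002660e+00, -2.30980324e-04,  1.57081904e+00]), 'contact_force': array([ 0.17118246, -0.66859449, -0.38705185]), 'wrist_torque': array([-0.04997571, -0.03003239, -0.01771922]), 'gripper_force': 0.0, 'opening': 1.0007118706636182}
```

View pics/scene0.png

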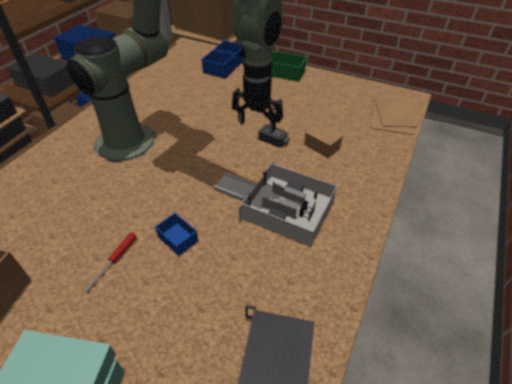

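View pics/side0.png

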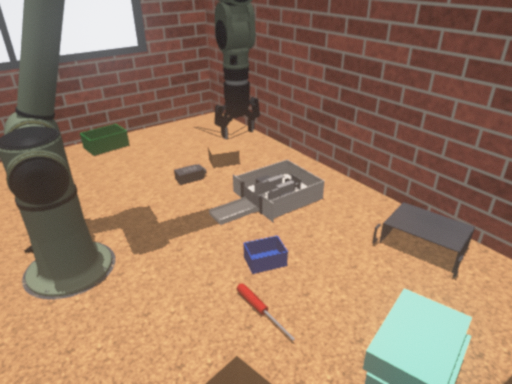

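The scene view shows the module at about (272,134), the carton at (323,142), the bin at (177,233), and the subrack at (290,203) with its shelf at (235,187). The side view shows the module at (190,174) and the shelf at (235,210).

```bash
cat > h.py <<'E'
import numpy as np, cv2
from scipy.spatial.transform import Rotation as R
from bench import bot, solve_ik, imaging
def ray(m,px):
    K=np.array(m["K"]); r=np.array(m["rotation"])
    M=r if r.shape==(3,3) else R.from_euler("xyz",r).as_matrix()
    d=np.linalg.inv(K)@np.array([px[0],px[1],1.]); d=np.array([d[0],-d[1],-d[2]])
    return np.array(m["position"]),M@d
def onz(m,px,z):
    p,d=ray(m,px); return p+d*(z-p[2])/d[2]
def proj(m,P):
    M=R.from_euler("xyz",m["rotation"]).as_matrix()
    c=M.T@(np.array(P,float)-m["position"]); c=np.array([c[0],-c[1],-c[2]]); u=np.array(m["K"])@c; return u[:2]/u[2]
E
python3 - <<'E'
from h import *
np.set_printoptions(suppress=True,precision=1)
s=imaging.camera_model("scene");d=imaging.camera_model("side");w=imaging.camera_model("wrist")
print({k:w[k] for k in w})
for k in s: 
    if k not in("K","position","rotation"):print(k,s[k])
t=[550,0,231];print(proj(s,t),proj(d,t))
print("module",onz(s,(272,134),30),onz(d,(190,174),20))
print("shelf front", onz(s,(216,187),12),onz(s,(238,198),20),onz(s,(226,176),12))
print("side shelf",onz(d,(211,212),20),onz(d,(218,222),12))
print("box corners z70",[onz(s,p,70) for p in((240,207),(270,168),(335,187),(308,232))])
E
```

```text
{'K': array([[292.9,   0. , 253.7],
       [  0. , 292.9, 193. ],
       [  0. ,   0. ,   1. ]]), 'position': array([550.5,  67. , 372.7]), 'rotation': array([-0.3,  0. ,  0. ])}
[256.4 130.9] [237.8 138.2]
module [494.3 248.5  30. ] [495.6 247.7  20. ]
shelf front [436.7 -66.7  12. ] [527.8 -84.8  20. ] [440.7  -6.9  12. ]
side shelf [427.2 -20.7  20. ] [421.8 -70.9  12. ]
box corners z70 [array([ 572.7, -154.1,   70. ]), array([581.6,  36. ,  70. ]), array([794.4,  45.2,  70. ]), array([ 781.3, -152.9,   70. ])]
```

Run:
```python
from h import *
np.set_printoptions(suppress=True,precision=2)
for p in([495,248,12],[495,248,200],[500,-50,24],[640,-55,30],[640,-55,150]):
    for y in(0,np.pi): print(p,y,solve_ik(p,[np.pi,0,y]))
for n,p in(("a",[440,-50,260]),("b",[470,248,200])):
    bot.move_ptp(p,[np.pi,0,0]); bot.dwell(.3)
    m=imaging.camera_model("wrist"); im=imaging.capture("wrist")
    cv2.imwrite(f"pics/w{n}.png",im); np.save(f"{n}.npy",m,allow_pickle=True)
    print(m["position"],m["rotation"],bot.get_state()["t"])
```

```text
[495, 248, 12] 0 [ 0.33  0.57 -0.44  0.56  0.   -2.81]
[495, 248, 12] 3.141592653589793 [ 0.33  0.57 -0.44  0.56  0.    0.33]
[495, 248, 200] 0 [ 0.33  0.36 -0.23  0.98  0.   -2.81]
[495, 248, 200] 3.141592653589793 [ 0.33  0.36 -0.23  0.98  0.    0.33]
[500, -50, 24] 0 [-0.25  0.49 -0.57  0.52  0.    2.89]
[500, -50, 24] 3.141592653589793 [-0.25  0.49 -0.57  0.52  0.   -0.25]
[640, -55, 30] 0 [-0.2   0.68 -0.17  0.72  0.    2.94]
[640, -55, 30] 3.141592653589793 [-0.2   0.68 -0.17  0.72  0.   -0.2 ]
[640, -55, 150] 0 [-0.2   0.55 -0.05  0.97  0.    2.94]
[640, -55, 150] 3.141592653589793 [-0.2   0.55 -0.05  0.97  0.   -0.2 ]
[508.42 -50.42 401.95] [-0.27  0.   -1.57] 1.7333
[538.29 247.45 342.1 ] [-0.27  0.   -1.57] 6.7333
```

View pics/wa.png

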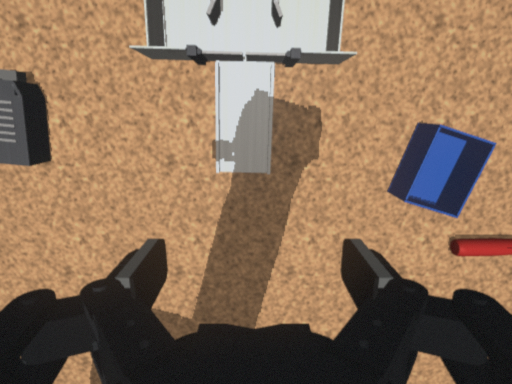

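View pics/wb.png

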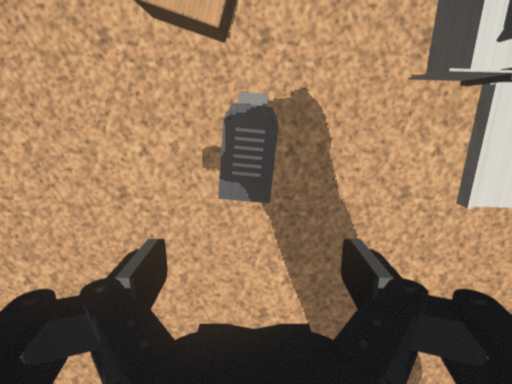

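The shelf runs from (217,172)/(271,172) to the doors at about (245,60). The module's rear bottom edge runs from (219,198) to (270,202), and its plug is at (253,97). I'll segment both for exact outlines.

Run:
```python
from h import *
np.set_printoptions(suppress=True,precision=1)
out=[]
for n,(x0,y0,x1,y1) in(("a",(195,40,300,185)),("b",(205,85,290,210))):
    im=cv2.imread(f"pics/w{n}.png")[y0:y1,x0:x1]
    hsv=cv2.cvtColor(im,cv2.COLOR_BGR2HSV)
    mk=(hsv[...,1]<85).astype(np.uint8)*255
    mk=cv2.morphologyEx(mk,cv2.MORPH_OPEN,np.ones((5,5)))
    c=max(cv2.findContours(mk,cv2.RETR_EXTERNAL,cv2.CHAIN_APPROX_NONE)[0],key=cv2.contourArea)
    ap=cv2.approxPolyDP(c,2.5,True)[:,0]+[x0,y0]; print(n,ap.tolist())
    big=cv2.resize(im,None,fx=4,fy=4,interpolation=cv2.INTER_CUBIC); cv2.drawContours(big,[c*4],-1,(0,255,0),1)
    out.append(cv2.copyMakeBorder(big,0,max(0,580-big.shape[0]),0,0,0)[:580])
cv2.imwrite("pics/crop.png",np.hstack(out)); print(np.hstack(out).shape)
```

```text
a [[195, 40], [196, 62], [215, 61], [216, 171], [270, 173], [275, 63], [292, 66], [299, 62], [299, 40]]
b [[239, 92], [238, 102], [231, 104], [223, 118], [218, 197], [269, 202], [276, 117], [272, 107], [266, 105], [267, 94]]
(580, 760, 3)
```

View pics/crop.png

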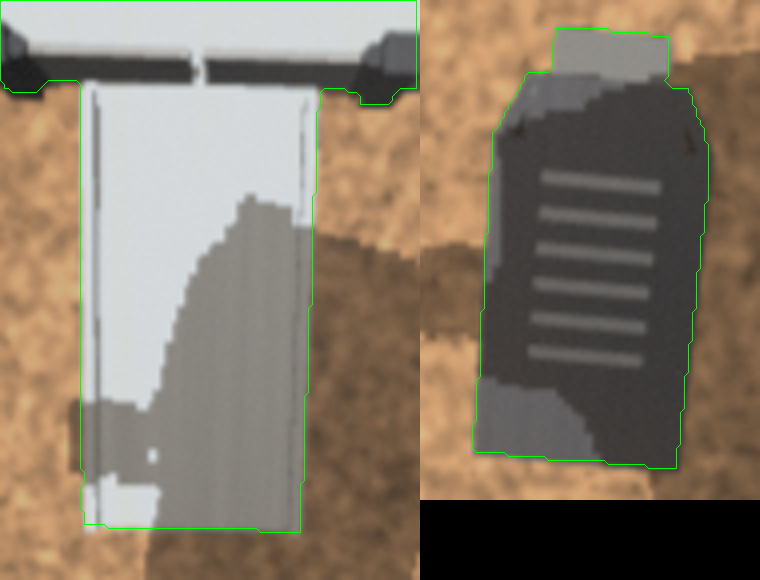

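Run:
```python
from h import *
np.set_printoptions(suppress=True,precision=1)
a=np.load("a.npy",allow_pickle=True).item();b=np.load("b.npy",allow_pickle=True).item()
f=lambda m,L,z:np.array([onz(m,p,z) for p in L])[:,:2]
S=f(a,[(215,62),(216,172.5),(270.5,173.5),(275.5,64)],20);print("shelf",S)
n=np.linalg.norm
print("width near",n(S[1]-S[2]),"len",n(S[0]-S[1]))
c=(S[1]+S[2])/2;e=(S[0]+S[3])/2;print("end centre",c,"far",e,"yaw",np.arctan2(*(e-c)[::-1]))
print("plate", f(a,[(131,46.5),(356,52.5)],70), "seam",f(a,[(244.5,61)],14), "seam top",f(a,[(243.5,53)],58))
M=f(b,[(239,92),(267.5,93.5),(223,118),(276.5,117),(270,202.5),(218,198)],40)
print("module",M,"rear w",n(M[4]-M[5]))
N=f(b,[(239,92),(267.5,93.5)],28); print("plug tips",N,n(N[0]-N[1]))
r=(M[4]+M[5])/2; t=N.mean(0); print("rear",r,"len",n(t-r),"yaw",np.arctan2(*(t-r)[::-1]))
```

```text
shelf [[566.1  -3.3]
 [430.6   0.1]
 [429.4 -72.3]
 [563.9 -76.2]]
width near 72.37650555586336 len 135.47902718062917
end centre [430.  -36.1] far [565.  -39.7] yaw -0.026729128571702985
plate [[ 573.3   76.8]
 [ 567.7 -156.1]] seam [[568.1 -38.6]] seam top [[569.3 -38.9]]
module [[556.9 262.2]
 [555.6 234.3]
 [532.3 278.5]
 [533.3 225.1]
 [443.9 230.2]
 [449.  286.2]] rear w 56.21656477093762
plug tips [[557.7 262.8]
 [556.2 233.8]] 28.999400966321094
rear [446.4 258.2] len 110.9563318900446 yaw -0.08933571589606994
```

```bash
cat >> h.py <<'E'
O=np.array([569.7,-39.6]); Y=-0.0255
def ch(x,y=0): return O+R.from_euler("z",Y).as_matrix()[:2,:2]@[x,y]
def P(x,z,y=0): return [*ch(x,y),z]
pi=np.pi
E
python3 - <<'E'
from h import *
np.set_printoptions(suppress=True,precision=2)
g=[496.2,253.7]; o=[pi,0,pi-0.09]
bot.move_ptp([*g,90],o); bot.movel([*g,13],max_speed=80)
bot.grip(0.0,40); s=bot.get_state(); print(s["opening"],s["gripper_force"],s["tcp_pos"],s["contact_force"])
bot.movel([*g,130]); s=bot.get_state(); print(s["opening"],s["gripper_force"],s["contact_force"],s["t"])
bot.move_ptp(P(-75,130),[pi,0,pi+Y]); bot.movel(P(-75,50))
bot.dwell(.3);s=bot.get_state(); print(s["opening"],s["tcp_pos"],s["contact_force"],s["t"])
m=imaging.camera_model("wrist"); np.save("c.npy",m,allow_pickle=True)
cv2.imwrite("pics/wc.png",imaging.capture("wrist"));print(m["position"],m["rotation"])
E
```

```text
0.6445792470228681 44.44441080093384 [496.61 254.1   13.69] [-1.34  0.81  5.73]
0.6472815727832296 43.388328552246094 [-0.7   0.28 -4.16] 11.875
0.6494791619414679 [495.38 -37.81  50.78] [ 0.3  -0.43 -3.49] 13.9833
[428.47 -36.57 192.76] [-0.27 -0.    1.55]
```

View pics/wc.png

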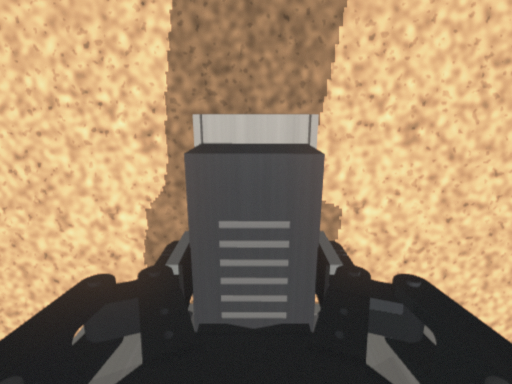

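The module hangs square over the shelf: the rail ends span columns 193–319 and the module's rear bottom edge 200–312, so both are centred at 256. I'll lower it.

Run:
```python
from h import *
np.set_printoptions(suppress=True,precision=2)
bot.movel(P(-75,29),max_speed=60)
print(bot.movel(P(-75,22),max_speed=10,threshold=3)); s=bot.get_state();print(s["tcp_pos"],s["contact_force"],s["t"])
bot.grip(1.0); bot.dwell(.2)
z=s["tcp_pos"][2]
bot.movel(P(-75,110),max_speed=100)
bot.move_ptp(P(-150,110),[pi,0,pi+Y]); bot.grip(0.0,20); bot.dwell(.2)
for n in("scene","wrist"):
    m=imaging.camera_model(n); np.save("d.npy",m,allow_pickle=True); cv2.imwrite(f"pics/d{n}.png",imaging.capture(n))
print(m["position"],bot.get_state()["t"],bot.get_state()["contact_force"])
im=cv2.imread("pics/dscene.png")[140:250,190:350]
a=cv2.resize(im,(640,440),interpolation=cv2.INTER_CUBIC); cv2.imwrite("pics/e.png",a)
```

```text
True
[495.1  -37.76  25.7 ] [-0.49 -1.1   3.35] 14.9917
[353.06 -34.58 252.11] 18.075 [-0.74  0.46 -0.25]
```

View pics/e.png

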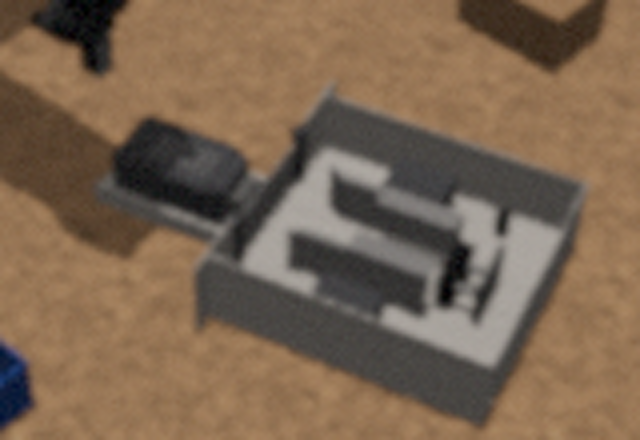

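The module is on the shelf between the rails with the doors closed (contact height 25.7 = 13.7 + 12). Next I push from behind with the fingers shut.

Run:
```python
from h import *
np.set_printoptions(suppress=True,precision=2)
def st(n):
    s=bot.get_state(); d=s["tcp_pos"][:2]-O; u=np.array([np.cos(Y),np.sin(Y)])
    print(n,"x",round(d@u,1),"y",round(u[0]*d[1]-u[1]*d[0],1),"z",s["tcp_pos"][2].round(1),s["contact_force"],round(s["t"],1)); return s
bot.movel(P(-160,110)); bot.movel(P(-160,23),max_speed=100); st("down")
print(bot.movel(P(-60,23),max_speed=30,threshold=8)); st("A")
print(bot.movel(P(-10,23),max_speed=25,threshold=8)); st("B")
m=imaging.camera_model("wrist"); np.save("f.npy",m,allow_pickle=True); cv2.imwrite("pics/f.png",imaging.capture("wrist"))
im=imaging.capture("scene")[140:250,190:350]
cv2.imwrite("pics/f2.png",np.hstack([cv2.resize(im,(400,275),interpolation=cv2.INTER_CUBIC),cv2.resize(cv2.imread("pics/f.png"),(367,275))]))
```

```text
down x -159.6 y -0.1 z 23.3 [-0.41  0.33 -0.34] 19.3
False
A x -60.2 y 0.0 z 22.9 [-3.61  0.03 -2.42] 22.8
False
B x -10.0 y -0.0 z 23.1 [-3.57 -1.14  2.69] 25.0
```

View pics/f2.png

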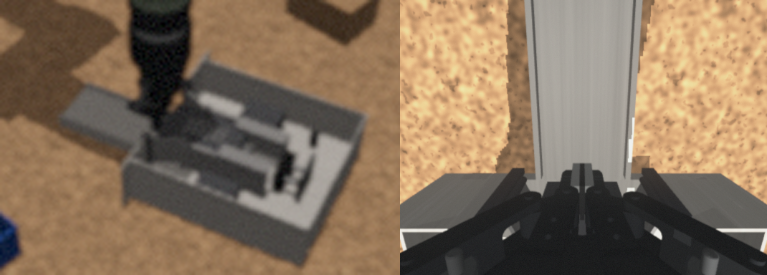

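The module is straight between the opened leaves, and the push force is about 3.5 N. I'll continue slowly to the connector.

```bash
cat >> h.py <<'E'
def st(n):
    s=bot.get_state(); d=s["tcp_pos"][:2]-O; u=np.array([np.cos(Y),np.sin(Y)])
    print(n,"x",round(d@u,1),"z",s["tcp_pos"][2].round(1),s["contact_force"].round(1),round(s["t"],1)); return d@u,-s["contact_force"][0]
E
python3 - <<'E'
from h import *
print(bot.movel(P(22,23),max_speed=20,threshold=7)); x,f=st("C")
t=22
while t<70 and f<13:
    t+=3; hit=bot.movel(P(t,23),max_speed=6,threshold=max(2,14-f)); x,f=st(hit)
    if hit: break
E
```

```text
False
C x 22.0 z 23.0 [-3.2  0.1  1. ] 26.8
False x 25.2 z 22.9 [-2.8 -0.2 -0.1] 27.5
False x 28.1 z 22.9 [-1.9  0.1 -0.1] 28.1
False x 29.0 z 23.0 [-7.8 -0.6  5.7] 28.8
False x 31.8 z 22.9 [-8.7 -0.1  5. ] 29.4
False x 34.3 z 22.9 [-9.7  0.3  6. ] 30.1
False x 37.2 z 22.9 [-10.4   0.8   7. ] 30.7
True x 38.1 z 22.4 [ 1.  -0.  -0.1] 31.1
```

Run:
```python
from h import *
x,f=st("now")
for t in (12,14):
    hit=bot.movel(P(x+5,23),max_speed=6,threshold=t-max(f,0)); st(hit); bot.dwell(.3); x,f=st("after")
```

```text
now x 38.1 z 22.4 [ 1.  -0.  -0.1] 31.1
True x 37.7 z 21.5 [ 0.1 -0.4  0. ] 32.2
after x 37.0 z 20.9 [ 0.9 -0.3  0. ] 32.5
False x 38.1 z 21.6 [-7.5 -0.3 -0.1] 33.5
after x 38.1 z 21.6 [-7.7 -0.7 -0.6] 33.8
```

Run:
```python
from h import *
x,f=st("now"); c=42
while f<14 and c<52:
    c+=1.5; hit=bot.movel(P(c,23),max_speed=6,threshold=max(2,15-f)); x,f=st((c,hit))
    if hit: break
```

```text
now x 38.1 z 21.6 [-7.7 -0.7 -0.6] 33.8
(43.5, False) x 38.1 z 21.5 [-11.9   0.3   3.5] 34.2
(45.0, True) x 37.3 z 21.0 [0.  0.8 0.7] 34.5
```

The position holds at x = 38.1 while the force rises from 8 to 15 N, about 9.7 mm after first contact, so this is the hard stop. Lifting straight out.

Run:
```python
from h import *
bot.movel(P(35.5,22),max_speed=10,threshold=6); st("off")
print(bot.movel(P(35.5,130),max_speed=60,threshold=10)); st("up")
bot.movel(P(-140,200)); bot.dwell(.4); st("away")
im=imaging.capture("scene")[140:250,190:350]
m=imaging.camera_model("wrist")
bot.move_ptp(P(-60,330),[pi,0,Y]); bot.dwell(.3);st("cam")
m=imaging.camera_model("wrist"); np.save("g.npy",m,allow_pickle=True); w=imaging.capture("wrist"); cv2.imwrite("pics/g.png",w)
cv2.imwrite("pics/g2.png",np.hstack([cv2.resize(im,(400,275),interpolation=cv2.INTER_CUBIC),cv2.resize(w[:200,130:380],(344,275),interpolation=cv2.INTER_CUBIC)]))
for q in ((0,14),(0,58),(49,52),(50,12)): print(q,proj(m,P(*q)))
```

```text
off x 35.7 z 22.1 [-0.1 -0.4  0.2] 34.8
False
up x 35.3 z 129.6 [ 0.1 -0.4 -0. ] 36.7
away x -139.9 z 199.8 [-0.8  0.3  0.4] 38.5
cam x -60.0 z 330.0 [ 0.6  0.4 -0.4] 41.6
(0, 14) [253.74602775 117.44748803]
(0, 58) [253.71077164 118.04674393]
(49, 52) [253.73078656  80.34936487]
(50, 12) [253.76218372  82.42957591]
```

View pics/g2.png

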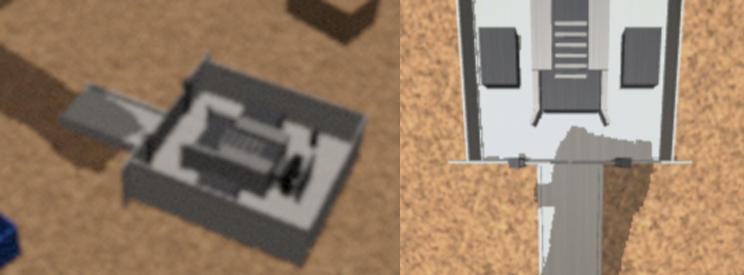

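Both leaves are closed and the module sits straight in the bay, with its rear edge at about row 81, where x ≈ 49 mm should project. Handing in.

```bash
python3 -c "
from h import *
print(bot.sign_off())"
```

```text
the job is handed in; nothing more can be done
None
```

I handed the job in at about 42 s: the module is in the bay and pressed until the connector hit a hard stop, with push force about 15 N. Both doors closed behind it and the arm is clear; the bystanders were never approached, though I took no final measurement of them.

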